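# Date-stamp a tray label in the guarded press

### The job

Date the label for the next tray: with your fingertips push the card carrier fully home into the dating press, then reach down through the guard window and press the stamp lever all the way down, keep it down for about a second, and let it spring back up. Do not touch the guard, do not work the lever before the carrier is home, leave the carrier home, and leave the other things on the table where they are.

Things in the scene. Friction and masses are not known exactly. Their poses are not given: they have to be found in the camera images.
- press: Dating press, bolted to the table: grey base plate 250 x 190 x 12 mm. Origin on the table under the guarded mechanism; x points from its front to its back, y to its left, z up. On its right (-y) an aluminium track 76 mm wide and 15 mm high runs out to y = -279 mm, centred on x = -30 mm.
- guard: Fixed guard over the press, which must not be touched: a box 225 mm (x, from -100 to +125 mm) by 150 mm (y, -75 to +75 mm) with a 3 mm steel top plate whose upper face is 118 mm above the table, four steel corner posts and clear plastic walls all round. Same origin and axes as press. The only way to the lever is the rectangular window in the top plate; under the right wall is a 33 mm high slot for the carrier.
- window (a point): Centre of the guard window, at the upper face of the top plate. The window is 84 mm along the press's x and 76 mm along its y. Axes as press.
- lever_pad (a point): Centre of the upper face of the black press pad on the front end of the stamp lever: 40 mm along x, 44 mm along y, central in the window and 7 mm below the upper face of the guard plate at rest. It moves with the lever and is 24 mm lower when the lever is fully down.
- lever (a joint): Stamp lever angle, rad: 0 up at rest, 0.17 fully down on its stop. Hinged 140 mm behind the pad, about the press's y; a spring pushes it back up, about 5 N at the pad at the start and 10 N fully down.
- push_face (a point): Point on the outer (-y) upright face of the grey end plate of the card carrier, 35 mm above the carrier's underside and 50 mm above the table. Axes as press. The end plate is 60 mm wide (press x), 12 mm thick and 55 mm tall, its top 70 mm above the table; pushing on this face along the press's +y drives the carrier home. At home the face is 200 mm to the -y side of the press origin, 125 mm outside the guard's right wall.
- carrier (a joint): Card carrier travel, m: grows along the press's +y; 0 fully out, 0.09 fully home on its stop, with the white label card under the stamp. It starts between 0 and 0.03, slides with about 3 N of friction and stays where it is left.
- marker: Marker pen lying on the table, 135 mm long along its x, 16 mm thick. Bystander. Origin under its middle.
- tape_roll: Empty paper tape roll lying flat, 90 mm across, 24 mm high. Bystander. Origin at the centre of its underside.
- foil_pan: Foil food pan with a cardboard lid, 170 x 130 mm, 47 mm high. Bystander. Origin at the centre of its underside.
- juice_bottle: Yellow juice bottle, standing, 70 mm across, 170 mm tall. Bystander. Origin at the centre of its underside.

How it is judged:
By the outcome, as a careful person would: the job done as asked, in the order asked, and still so for the second after the job is handed in, with the robot touching nothing.
It also fails if it takes over 54 s, if anything falls off the work surface, if the arm or the gripper's body presses on something with over 40 N, if the wrist force passes 120 N, or if a joint passes its speed limit or range.

### The arm

A 7-joint arm with a two-finger parallel gripper is mounted at the origin on the work surface. World frame = base frame: x ahead of the robot, y to its left, z up, the work surface at z = 0. Lengths are in m, angles in rad, forces in N, time in s.
With the tool pointing down it reaches from about 0.4 to 0.85 m from the base axis. Payload 6.9 kg.
Tool frame: the origin (TCP) lies midway between the tips of the shut fingers; the grasp point (between the pads) lies 19 mm behind it (arm.pinch_z is the distance from the TCP to the grasp point, in m); z points along the fingers, y is the line along which they close (so a half turn about z gives the same grasp; the last joint's range is limited). The gripper opens to 85 mm and grips with 20 to 120 N. Pads are 22 mm wide; open, the fingers measure 114 mm over their backs; the gripper's body (76 mm by 85 mm) begins 54 mm behind the grasp point. The pads swing forward as they close: fully open they stand 13 mm farther back than shut.
Start: joints at [1.302, 0.507, -0.238, 1.5, 0.126, 1.149, -0.155], TCP at [0.229, -0.582, 0.201] pointing down, gripper open.
Joint ranges: [-3.08, 3.08], [-0.24, 2.05], [-1.43, 1.35], [0, 2.5], [-1.52, 4.66], [0.17, 1.96], [-2.89, 2.89]. Speed limits (rad/s): [2.39, 2.39, 3.14, 3.14, 3.14, 3.14, 3.14].

### API

Orientations are given as a 3x3 rotation matrix whose columns are the frame's x, y, z axes.
In Python, from cell import arm gives the robot as it stands. The module is installed in compiled form; this text tells all that it offers.
- The arm moves only by the tool step_arm, never from a script. Its argument "deltas" is a list that holds one entry, the list of rows, each a list of 7 numbers: the shift along the tool's x, y, z in m, then the turn, a rotation vector about the tool's x, y, z in degrees, then the closure in counts, from 0 (fully open) to 255 (shut). A call has 1 to 12 rows; each row is the pose to reach, as a shift and turn from the pose commanded when the call began, along the tool's axes at that moment; what a row does not reach only later rows make up. A row lasts 1/12 s, in which the tool goes at most 41.7 mm and 7.16 degrees, less where a joint would pass 70% of its speed; a pose out of reach is approached as far as the arm can. A call with a gripper value outside its range is refused whole. The fingers move at their own pace and stop on an object; "grip_force" is the grip in N (left out, the last holds). Time passes only in rows, so rows that repeat a pose let the fingers close. It gives the time, the measured TCP pose, the force, the opening and the grip force at its end, in the units of the state.
- arm.state(): the state, without advancing time (a new reading comes with each control period).
- arm.capture(name): name is "side" or "top" or "wrist"; returns a dict with "frame" (384x512x3 uint8, red, green, blue), "fx", "fy", "cx", "cy" (pixels), "k1" (the pictures are not rectified: a ray, as slopes to the right and down, at radius r is drawn at 1 + k1 r^2 times it, then the intrinsics apply), "cam_to_world" (4x4, takes a point from camera to world coordinates). Camera axes: x right, y up, looking along -z (the intrinsics and any distortion apply to the point x, -y, -z); pixel columns grow to the right and rows downward; lengths in m; the calibration is good to about 2 mm. A picture is of the moment at which its call begins. There is no depth.
- arm.hand_in(): hands the job in; it is judged then, once.
The state is a dict: "time_s": time; "joint_pos": joint angles; "qvel": joint speeds; "tau": joint torques, N m; "eef_pos": TCP position; "tool_rot": TCP orientation; "force": force on the tool from outside, world axes, zero at the start; "moment": the same for the moment, N m; "finger_gap": finger opening in m; "gripper_force": force on a finger pad.
Only numpy, scipy, OpenCV 4.12 (cv2) and the standard library are available. Lean on these libraries where they do the work, as an engineer would, in place of code of your own. Each camera call takes 0.05 s, during which the arm holds its last target. There are 200 camera calls.

## Working session

There is one attempt and no reset: what is moved stays moved. The work goes in short steps, Python scripts to look and compute and a tool call to move; the robot and the scene stay as the last step left them, time stands still between calls to the robot, and variables do not carry over. Pictures are saved under pics/ and viewed, at most 10 in all, crops included, and the job is handed in when it is done.

Besides the shell and the picture viewer there is one more tool, called as name(argument=value, ...) on one line, values as JSON. step_arm: Moves the arm, as the interface text tells. Its arguments: {"type":"object","properties":{"deltas":{"type":"array"},"grip_force":{"type":"number"}},"required":["deltas"]}

```bash
mkdir -p pics
cat > h.py <<'E'
import numpy as np, cv2
from cell import arm
def ray(c,u,v):
    x=(u-c["cx"])/c["fx"]; y=(v-c["cy"])/c["fy"]
    p=np.array([x,y])
    q=p.copy()
    for _ in range(20): q=p/(1+c["k1"]*(q@q))
    T=np.array(c["cam_to_world"]); d=T[:3,:3]@np.array([q[0],-q[1],-1.]); return T[:3,3],d
def onz(c,u,v,z):
    o,d=ray(c,u,v); return o+d*(z-o[2])/d[2]
def proj(c,P):
    T=np.array(c["cam_to_world"]); p=T[:3,:3].T@(np.array(P)-T[:3,3]); s=np.array([p[0],-p[1]])/-p[2]
    s=s*(1+c["k1"]*(s@s)); return c["fx"]*s[0]+c["cx"],c["fy"]*s[1]+c["cy"]
E
python3 - <<'E'
from h import *
import pickle
for n in("top","side"):
    c=arm.capture(n); pickle.dump(c,open(n+".pkl","wb"))
    cv2.imwrite(f"pics/{n}0.png",cv2.resize(c["frame"][:,:,::-1],(800,600),interpolation=cv2.INTER_CUBIC))
    print(n,c["fx"],c["cx"],c["cy"],c["k1"],np.round(c["cam_to_world"],3).tolist())
s=arm.state(); print(s["time_s"],np.round(s["tool_rot"],3).tolist(),s["eef_pos"])
E
```

```text
top 376.48569616634103 249.94970185822993 190.64875266729604 -0.11681011202828856 [[-0.022, 0.989, -0.147, 0.443], [-1.0, -0.025, -0.016, 0.09], [-0.02, 0.147, 0.989, 0.969], [0.0, 0.0, 0.0, 1.0]]
side 414.9533373955147 254.74296132534823 183.06036263281987 -0.09645269953918177 [[-0.995, 0.057, -0.079, 0.469], [-0.098, -0.512, 0.853, 1.05], [0.008, 0.857, 0.515, 0.68], [0.0, 0.0, 0.0, 1.0]]
0.1 [[0.931, 0.366, -0.001], [0.366, -0.931, 0.002], [-0.0, -0.002, -1.0]] [ 0.22856808 -0.58115717  0.20041738]
```

View pics/top0.png

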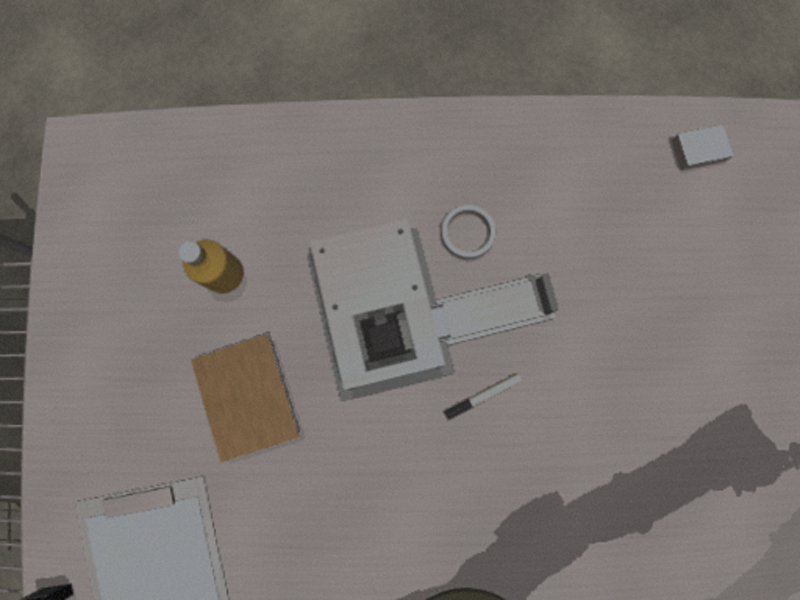

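View pics/side0.png

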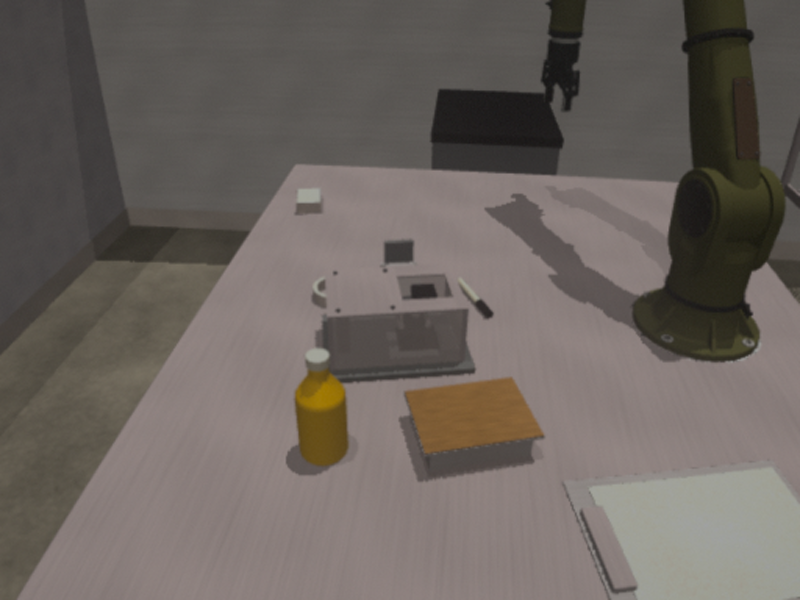

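The top view shows the guard window at about (385,337), the end plate at (545,294) and the tape roll at (468,231) behind the track. The marker is at (482,396), and the bottle and pan are to the left. The side view agrees. Next I'll measure the window and plate contours.

Run:
```python
from h import *
import pickle
c=pickle.load(open("top.pkl","rb")); f=c["frame"]; k=0.64
for (u,v) in [(354,315),(405,304),(416,360),(365,371),(385,337)]: print("win",np.round(onz(c,u*k,v*k,.118),4))
for (u,v) in [(310,247),(408,222)]: print("gback",np.round(onz(c,u*k,v*k,.118),4))
for (u,v) in [(536,276),(546,275),(557,311),(546,316)]: print("plate",np.round(onz(c,u*k,v*k,.07),4))
g=cv2.cvtColor(f,cv2.COLOR_RGB2GRAY)
cr=g[130:265,190:365]
cv2.imwrite("pics/crop1.png",cv2.resize(cr,None,fx=4.4,fy=4.4,interpolation=cv2.INTER_CUBIC))
```

```text
win [0.5461 0.1581 0.118 ]
win [0.5605 0.0833 0.118 ]
win [0.4786 0.0695 0.118 ]
win [0.4645 0.1434 0.118 ]
win [0.5129 0.1135 0.118 ]
gback [0.6497 0.2226 0.118 ]
gback [0.684  0.0756 0.118 ]
plate [ 0.606  -0.1224  0.07  ]
plate [ 0.6073 -0.1383  0.07  ]
plate [ 0.5503 -0.152   0.07  ]
plate [ 0.543  -0.1343  0.07  ]
```

View pics/crop1.png

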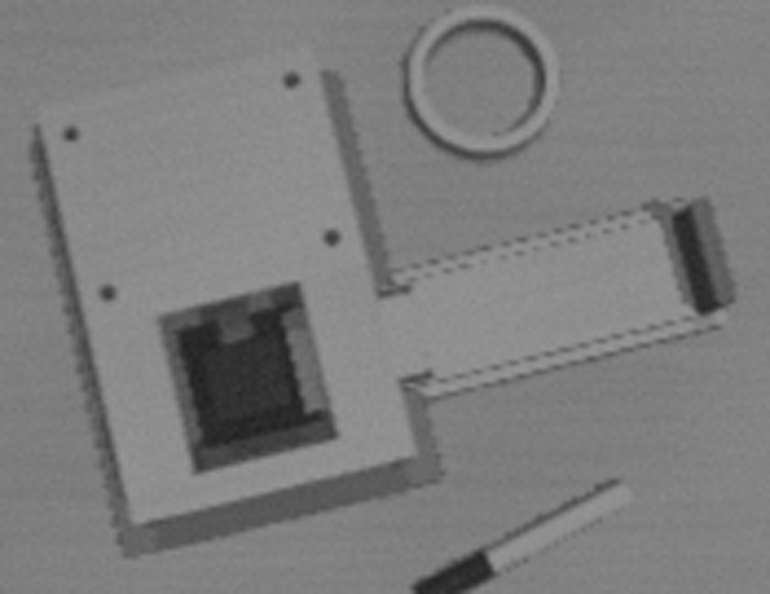

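The crop shows window corners (160,318), (300,283), (337,437), (197,472). The plate corners are (38,110), (315,45), (415,457), (132,525), and the outer top edge of the end plate runs (710,198)-(735,298).

Run:
```python
from h import *
import pickle
c=pickle.load(open("top.pkl","rb"))
F=lambda u,v,z: onz(c,(u+.5)/4.4+190-.5,(v+.5)/4.4+130-.5,z)
W=np.array([F(*p,.118) for p in [(160,318),(300,283),(337,437),(197,472)]])
G=np.array([F(*p,.118) for p in [(38,110),(315,45),(415,457),(132,525)]])
E=np.array([F(*p,.07) for p in [(710,198),(735,298)]])
for n,Q in(("W",W),("G",G)):
    print(n,Q.mean(0),[np.linalg.norm(Q[i]-Q[i-1]).round(4) for i in range(4)])
    x=Q[0]+Q[1]-Q[2]-Q[3]; y=Q[0]+Q[3]-Q[1]-Q[2]
    print("yaw",np.degrees(np.arctan2(x[1],x[0])),np.degrees(np.arctan2(-y[0],y[1])))
print("E",E,np.linalg.norm(E[0]-E[1]),np.degrees(np.arctan2(*(E[0]-E[1])[[1,0]])))
a=np.radians(11.5); X=np.array([np.cos(a),np.sin(a)]);Y=np.array([-X[1],X[0]])
o=G.mean(0)[:2]-12.5e-3*X
print("origin",o,"window in press",(W.mean(0)[:2]-o)@X,(W.mean(0)[:2]-o)@Y,"E",(E[:,:2]-o)@X,(E[:,:2]-o)@Y)
s=arm.state();print(s["joint_pos"])
```

```text
W [0.51378879 0.11425502 0.118     ] [np.float64(0.0818), np.float64(0.0748), np.float64(0.0819), np.float64(0.0739)]
yaw 12.297594888228042 12.729615922818947
G [0.56440794 0.12586781 0.118     ] [np.float64(0.2238), np.float64(0.151), np.float64(0.2233), np.float64(0.1487)]
yaw 12.019384518527655 12.077409943806943
E [[ 0.61060183 -0.1422765   0.07      ]
 [ 0.55441614 -0.15271174  0.07      ]] 0.057146534842691714 10.521527444246944
origin [0.55215888 0.12337571] window in press -0.03941816649793391 -0.0012878224672689398 E [ 0.00430716 -0.05283104] [-0.27197082 -0.27099494]
[ 1.3014854   0.50824249 -0.23754204  1.50105206  0.12567415  1.14890082
 -0.15483309]
```

step_arm(deltas=[[[0.04,-0.02,0,0,0,2,255],[0.08,-0.04,0,0,0,4,255],[0.12,-0.06,0,0,0,6,255],[0.16,-0.08,0,0,0,9.4,255],[0.2,-0.1,0,0,0,9.4,255],[0.24,-0.12,0,0,0,9.4,255],[0.28,-0.135,0,0,0,9.4,255],[0.32,-0.155,0,0,0,9.4,255],[0.36,-0.175,0,0,0,9.4,255],[0.4,-0.19,0,0,0,9.4,255],[0.44,-0.21,0,0,0,9.4,255],[0.477,-0.229,0,0,0,9.4,255]]], grip_force=40)

```text
time_s: 1.1
eef_pos: [0.5701, -0.214, 0.2008]
tool_rot: [[0.978, 0.209, -0.001], [0.209, -0.978, 0.0], [-0.001, -0.0, -1.0]]
force: [1.5, -0.5, 0.6]
finger_gap: -0.0001
gripper_force: 0.0
```

step_arm(deltas=[[[0,0,0,0,0,0,255],[0,0,0,0,0,0,255],[0,0,0,0,0,0,255]]])

```text
time_s: 1.35
eef_pos: [0.5686, -0.2158, 0.2006]
tool_rot: [[0.978, 0.21, -0.001], [0.21, -0.978, -0.0], [-0.002, -0.0, -1.0]]
force: [-0.4, -0.2, -0.8]
finger_gap: -0.0002
gripper_force: 0.0
```

Run:
```python
from h import *
s=arm.state(); print(s["time_s"],s["eef_pos"],s["force"])
c=arm.capture("wrist"); f=c["frame"][:,:,::-1].copy()
o=np.array([.5522,.1233,0]);a=np.radians(12.1);X=np.array([np.cos(a),np.sin(a),0]);Y=np.array([-X[1],X[0],0])
for x,y,z in [(-.06,-.272,.07),(0,-.272,.07),(-.068,-.279,.015),(.008,-.279,.015)]:
    u,v=proj(c,o+x*X+y*Y+[0,0,z]); print(round(u),round(v)); cv2.circle(f,(int(u),int(v)),2,(0,0,255),-1)
cv2.imwrite("pics/w1.png",cv2.resize(f,(800,600)))
```

```text
1.35 [ 0.56864105 -0.21581911  0.20058414] [-0.36898633 -0.22774887 -0.75638999]
191 176
187 112
207 170
204 100
```

View pics/w1.png

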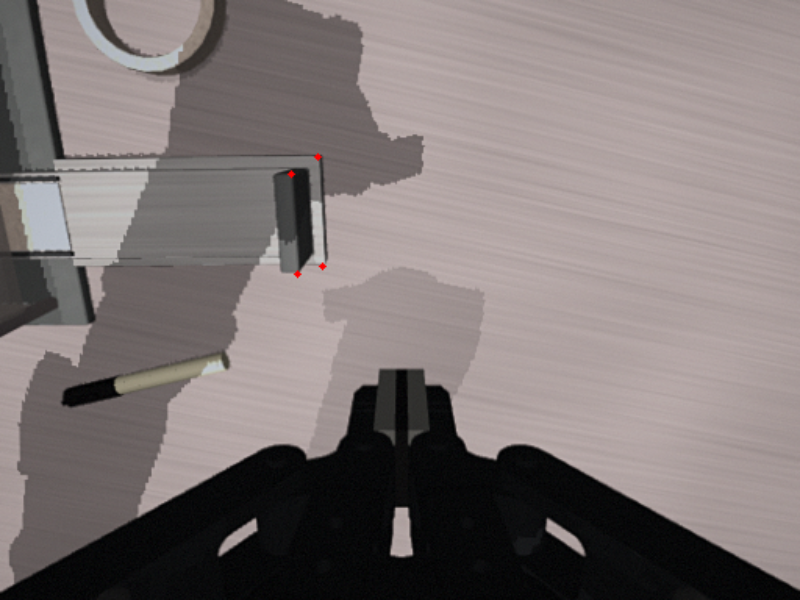

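The wrist view shows the projected end plate and track corners landing on the real ones, at (290,174), (297,273) and (322,266). The pose is good, so I'll descend outside the end plate.

step_arm(deltas=[[[0.025,0,0.03,0,0,0,255],[0.025,0,0.07,0,0,0,255],[0.025,0,0.11,0,0,0,255],[0.025,0,0.14,0,0,0,255],[0.025,0,0.15,0,0,0,255],[0.025,0,0.15,0,0,0,255],[0.025,-0.015,0.15,0,0,0,255],[0.025,-0.03,0.15,0,0,0,255],[0.025,-0.03,0.15,0,0,0,255],[0.025,-0.03,0.15,0,0,0,255]]])

```text
time_s: 2.23
eef_pos: [0.5885, -0.179, 0.0535]
tool_rot: [[0.977, 0.212, 0.003], [0.212, -0.977, -0.0], [0.003, 0.001, -1.0]]
force: [0.7, -1.0, -0.5]
finger_gap: 0.0003
gripper_force: 0.0
```

step_arm(deltas=[[[0,-0.007,0,0,0,0,255],[0,-0.014,0,0,0,0,255],[0,-0.021,0,0,0,0,255],[0,-0.028,0,0,0,0,255],[0,-0.035,0,0,0,0,255],[0,-0.042,0,0,0,0,255],[0,-0.049,0,0,0,0,255],[0,-0.056,0,0,0,0,255],[0,-0.063,0,0,0,0,255],[0,-0.07,0,0,0,0,255],[0,-0.075,0,0,0,0,255],[0,-0.078,0,0,0,0,255]]])

```text
time_s: 3.23
eef_pos: [0.5709, -0.1037, 0.0512]
tool_rot: [[0.978, 0.21, -0.0], [0.21, -0.978, 0.0], [0.0, -0.0, -1.0]]
force: [0.7, 0.3, 0.7]
finger_gap: 0.0
gripper_force: 0.0
```

step_arm(deltas=[[[0,-0.003,0,0,0,0,255],[0,-0.006,0,0,0,0,255],[0,-0.008,0,0,0,0,255],[0,-0.01,0,0,0,0,255],[0,-0.01,0,0,0,0,255]]])

```text
time_s: 3.65
eef_pos: [0.5689, -0.0946, 0.0512]
tool_rot: [[0.978, 0.209, 0.0], [0.209, -0.978, 0.0], [0.0, -0.0, -1.0]]
force: [-0.6, -0.5, -1.0]
finger_gap: 0.0002
gripper_force: 0.0
```

step_arm(deltas=[[[0,-0.002,0,0,0,0,255],[0,-0.004,0,0,0,0,255],[0,-0.005,0,0,0,0,255],[0,-0.005,0,0,0,0,255]]])

```text
time_s: 3.98
eef_pos: [0.5678, -0.0898, 0.0512]
tool_rot: [[0.978, 0.209, -0.0], [0.209, -0.978, 0.0], [-0.0, -0.0, -1.0]]
force: [-0.3, -0.8, -0.5]
finger_gap: 0.0002
gripper_force: 0.0
```

Run:
```python
from h import *
s=arm.state(); print(s["time_s"],s["eef_pos"],s["force"])
c=arm.capture("wrist"); f=c["frame"][:,:,::-1].copy()
cv2.imwrite("pics/w2.png",cv2.resize(f,(800,600)))
```

```text
3.9833 [ 0.5678356  -0.0897812   0.05118597] [-0.28326448 -0.82220337 -0.45804617]
```

View pics/w2.png

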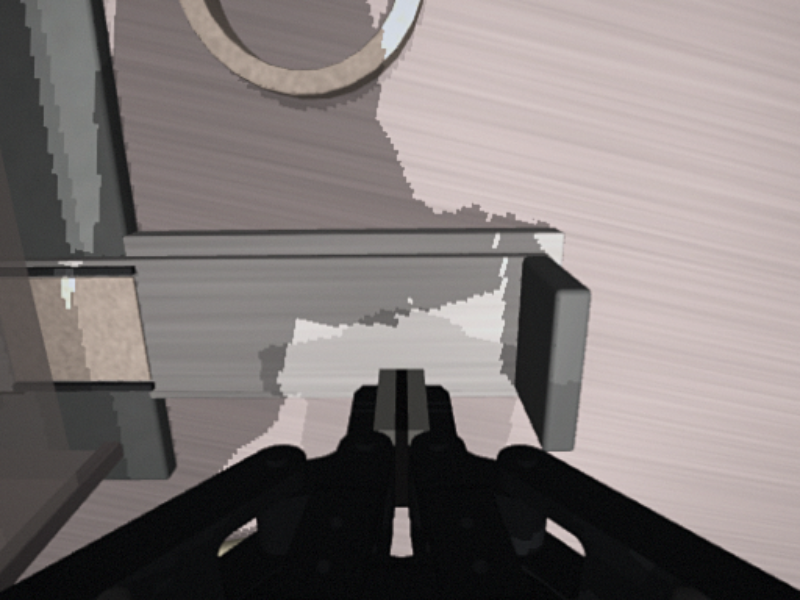

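The wrist view shows the end plate to the right at (580,370), still near the track end, with the fingertips at (400,375) apparently inside it. I'll check this in the other views.

Run:
```python
from h import *
o=np.array([.5522,.1233,0]);a=np.radians(12.1);X=np.array([np.cos(a),np.sin(a),0]);Y=np.array([-X[1],X[0],0])
s=arm.state(); t=np.array(s["eef_pos"]); 
c=arm.capture("wrist"); w=c["cam_to_world"]
print("cam",np.round(w,3).tolist()); print("tcp px*1.56",np.array(proj(c,t))*1.5625)
for x,y,z in [(-.06,-.272,.07),(0,-.272,.07),(-.03,-.2,.07),(-.068,-.279,.015),(.008,-.279,.015)]:
    print((x,y,z),np.array(proj(c,o+x*X+y*Y+[0,0,z]))*1.5625)
ims=[]
for n in("side","top"):
    c=arm.capture(n); f=c["frame"][:,:,::-1].copy()
    u,v=map(int,proj(c,t)); print(n,u,v)
    r=f[max(v-60,0):v+60,max(u-65,0):u+65]; ims.append(cv2.resize(r,(400,370),interpolation=cv2.INTER_CUBIC))
cv2.imwrite("pics/st.png",np.hstack(ims))
```

```text
cam [[0.21, 0.933, 0.293, 0.642], [-0.978, 0.2, 0.062, -0.074], [-0.001, -0.299, 0.954, 0.224], [0.0, 0.0, 0.0, 1.0]]
tcp px*1.56 [400.14511187 354.48608943]
(-0.06, -0.272, 0.07) [571.71733741 456.24439127]
(0, -0.272, 0.07) [591.2766336  292.67826023]
(-0.03, -0.2, 0.07) [364.55986118 379.18364912]
(-0.068, -0.279, 0.015) [547.37027258 399.90399842]
(0.008, -0.279, 0.015) [563.23815321 235.34257788]
side 257 167
top 329 193
```

View pics/st.png

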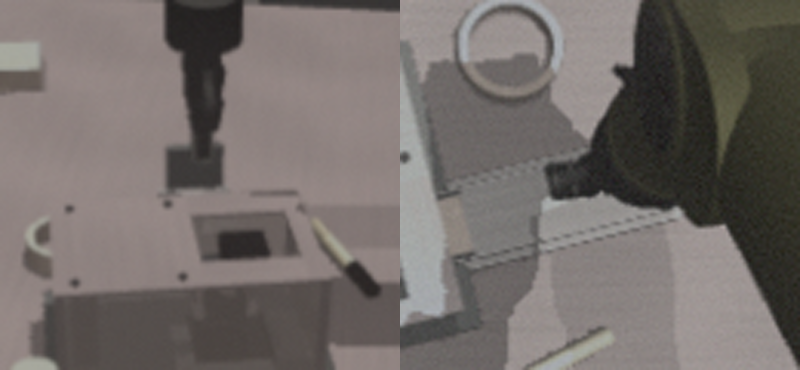

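The side view shows the fingertip above and in front of the unmoved plate, about 9 px higher than the reported TCP projects to. The fingers probably passed over the plate, so the real tips sit higher than stated. I'll triangulate the tip.

Run:
```python
from h import *
s=arm.state(); t=np.array(s["eef_pos"]);R=np.array(s["tool_rot"])
w=arm.capture("wrist"); c=arm.capture("side")
g=cv2.cvtColor(c["frame"],cv2.COLOR_RGB2GRAY); print(g[150:176,257-3:257+5:2].T.tolist())
for dx in(0,.011):
  for h in (0,.01,.02,.025,.03,.035):
    p=t-h*R[:,2]+dx*R[:,0]
    print(dx,h,"wrist row",round(proj(w,p)[1]*1.5625,1),"side",np.round(proj(c,p),1), round(p[2],3))
```

```text
[[83, 86, 85, 81, 74, 71, 65, 65, 65, 62, 59, 59, 59, 60, 58, 59, 61, 77, 115, 138, 136, 133, 132, 134, 135, 134], [44, 47, 46, 46, 47, 47, 48, 48, 55, 61, 59, 59, 58, 60, 59, 58, 60, 78, 116, 137, 135, 134, 133, 135, 134, 132], [41, 43, 43, 42, 43, 41, 43, 45, 58, 66, 61, 60, 57, 59, 58, 59, 60, 74, 109, 129, 132, 133, 133, 132, 134, 133], [61, 66, 64, 63, 61, 60, 59, 60, 63, 65, 60, 59, 59, 58, 59, 58, 59, 70, 102, 125, 130, 133, 133, 133, 134, 132]]
0 0 wrist row 354.4 side [257.3 167. ] 0.051
0 0.01 wrist row 366.1 side [257.4 164.2] 0.061
0 0.02 wrist row 379.1 side [257.4 161.4] 0.071
0 0.025 wrist row 386.2 side [257.4 159.9] 0.076
0 0.03 wrist row 393.7 side [257.4 158.5] 0.081
0 0.035 wrist row 401.6 side [257.5 157.1] 0.086
0.011 0 wrist row 326.3 side [253.9 167.1] 0.051
0.011 0.01 wrist row 336.7 side [253.9 164.3] 0.061
0.011 0.02 wrist row 348.2 side [253.9 161.5] 0.071
0.011 0.025 wrist row 354.5 side [253.9 160.1] 0.076
0.011 0.03 wrist row 361.2 side [253.9 158.7] 0.081
0.011 0.035 wrist row 368.3 side [253.9 157.2] 0.086
```

The real tips sit about 33 mm short of the reported TCP. Nothing was touched. I'll go back over the plate with extra height, then descend to a lower TCP outside it.

step_arm(deltas=[[[0,0,-0.03,0,0,0,255],[0,0,-0.04,0,0,0,255],[0,0.03,-0.04,0,0,0,255],[0,0.06,-0.04,0,0,0,255],[0,0.09,-0.04,0,0,0,255],[0,0.11,-0.04,0,0,0,255],[0,0.11,-0.04,0,0,0,255],[0,0.11,-0.01,0,0,0,255],[0,0.11,0.015,0,0,0,255],[0,0.11,0.03,0,0,0,255],[0,0.11,0.03,0,0,0,255],[0,0.11,0.03,0,0,0,255]]])

```text
time_s: 5.28
eef_pos: [0.5906, -0.197, 0.0208]
tool_rot: [[0.978, 0.21, -0.001], [0.21, -0.978, 0.001], [-0.001, -0.001, -1.0]]
force: [0.3, 0.0, 1.7]
finger_gap: -0.0
gripper_force: 0.0
```

Run:
```python
from h import *
s=arm.state(); print(s["time_s"],s["eef_pos"],s["force"])
o=np.array([.5522,.1233,0]);a=np.radians(12.1);X=np.array([np.cos(a),np.sin(a),0]);Y=np.array([-X[1],X[0],0])
d=np.array(s["eef_pos"])-o; print("press",d@X,d@Y)
ims=[]
for n in("side","wrist"):
    c=arm.capture(n); f=c["frame"][:,:,::-1].copy()
    if n=="side": f=f[100:220,190:350]
    ims.append(cv2.resize(f,(400,300),interpolation=cv2.INTER_CUBIC))
cv2.imwrite("pics/st2.png",np.hstack(ims))
```

```text
5.2833 [ 0.5905549  -0.19699653  0.02083144] [0.27840277 0.01835306 1.65652631]
press -0.029637318776898076 -0.3212204781092009
```

View pics/st2.png

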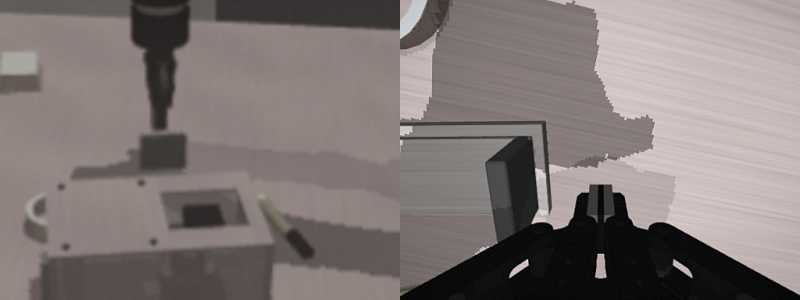

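The side view shows the tip behind and just above the plate top edge, at (158,130). The wrist view shows the fingers outside the plate. I'll go slightly lower and push.

step_arm(deltas=[[[0,0,0.008,0,0,0,255],[0,-0.01,0.008,0,0,0,255],[0,-0.02,0.008,0,0,0,255],[0,-0.03,0.008,0,0,0,255],[0,-0.036,0.008,0,0,0,255],[0,-0.042,0.008,0,0,0,255],[0,-0.048,0.008,0,0,0,255],[0,-0.054,0.008,0,0,0,255],[0,-0.06,0.008,0,0,0,255]]])

```text
time_s: 6.13
eef_pos: [0.5785, -0.139, 0.0135]
tool_rot: [[0.978, 0.209, 0.001], [0.209, -0.978, -0.001], [0.0, 0.001, -1.0]]
force: [0.2, -2.4, 2.4]
finger_gap: 0.0003
gripper_force: 1.5
```

step_arm(deltas=[[[0,-0.007,0,0,0,0,255],[0,-0.014,0,0,0,0,255],[0,-0.021,0,0,0,0,255],[0,-0.028,0,0,0,0,255],[0,-0.034,0,0,0,0,255],[0,-0.038,0,0,0,0,255],[0,-0.041,0,0,0,0,255],[0,-0.044,0,0,0,0,255]]])

```text
time_s: 6.8
eef_pos: [0.5689, -0.0957, 0.0131]
tool_rot: [[0.978, 0.209, -0.0], [0.209, -0.978, -0.0], [-0.0, 0.0, -1.0]]
force: [0.1, -3.2, 0.6]
finger_gap: 0.0001
gripper_force: 1.4
```

step_arm(deltas=[[[0,-0.002,0,0,0,0,255],[0,-0.004,0,0,0,0,255],[0,-0.006,0,0,0,0,255],[0,-0.006,0,0,0,0,255]]])

```text
time_s: 7.13
eef_pos: [0.5683, -0.0926, 0.0132]
tool_rot: [[0.978, 0.207, 0.001], [0.207, -0.978, -0.003], [0.0, 0.003, -1.0]]
force: [1.4, -8.6, 0.0]
finger_gap: 0.0002
gripper_force: 4.3
```

step_arm(deltas=[[[0,-0.003,0,0,0,0,255],[0,-0.006,0,0,0,0,255],[0,-0.006,0,0,0,0,255],[0,-0.006,0,0,0,0,255]]])

```text
time_s: 7.47
eef_pos: [0.5683, -0.0927, 0.0133]
tool_rot: [[0.979, 0.203, 0.003], [0.203, -0.979, -0.008], [0.002, 0.009, -1.0]]
force: [5.8, -21.4, -4.4]
finger_gap: -0.0001
gripper_force: 11.1
```

The carrier is on its stop: the force is rising and TCP y is −0.2145 in the press frame, as predicted. Next I'll back off and rise.

step_arm(deltas=[[[0,0.02,0,0,0,0,255],[0,0.045,0,0,0,0,255],[0,0.06,0,0,0,0,255],[0,0.06,0,0,0,0,255],[0,0.06,-0.03,0,0,0,255],[0,0.06,-0.07,0,0,0,255],[0,0.06,-0.11,0,0,0,255],[0,0.06,-0.15,0,0,0,255],[0,0.06,-0.17,0,0,0,255],[0,0.06,-0.17,0,0,0,255],[0,0.06,-0.17,0,0,0,255]]])

```text
time_s: 8.38
eef_pos: [0.5797, -0.1417, 0.1843]
tool_rot: [[0.978, 0.21, 0.002], [0.21, -0.978, 0.0], [0.002, 0.0, -1.0]]
force: [-0.2, 0.1, -0.6]
finger_gap: 0.0002
gripper_force: 0.0
```

step_arm(deltas=[[[-0.005,-0.03,0,0,0,0,255],[-0.01,-0.07,0,0,0,0,255],[-0.01,-0.11,0,0,0,0,255],[-0.01,-0.15,0,0,0,0,255],[-0.01,-0.19,0,0,0,0,255],[-0.01,-0.23,0,0,0,0,255],[-0.01,-0.255,0,0,0,0,255],[-0.01,-0.263,0,0,0,0,255],[-0.01,-0.263,0,0,0,0,255],[-0.01,-0.263,0,0,0,0,255]]])

```text
time_s: 9.22
eef_pos: [0.5137, 0.1116, 0.182]
tool_rot: [[0.978, 0.21, -0.002], [0.21, -0.978, -0.001], [-0.002, 0.0, -1.0]]
force: [-0.4, -1.1, -0.7]
finger_gap: -0.0
gripper_force: 0.0
```

Run:
```python
from h import *
s=arm.state(); t=np.array(s["eef_pos"]); print(s["time_s"],t,s["force"])
o=np.array([.5522,.1233,0]);a=np.radians(12.1);X=np.array([np.cos(a),np.sin(a),0]);Y=np.array([-X[1],X[0],0])
d=t-o; print("press",d@X,d@Y)
c=arm.capture("wrist"); f=c["frame"][:,:,::-1].copy()
for x,y,z in [(-.082,-.038,.118),(.002,-.038,.118),(-.082,.038,.118),(.002,.038,.118),(-.06,-.2,.07),(0,-.2,.07)]:
    u,v=proj(c,o+x*X+y*Y+[0,0,z]); print(round(u*1.5625),round(v*1.5625)); cv2.circle(f,(int(u),int(v)),1,(0,0,255),-1)
cv2.imwrite("pics/w3.png",cv2.resize(f,(800,600)))
```

```text
9.2167 [0.51373306 0.1116273  0.18197753] [-0.38919319 -1.11067642 -0.73293534]
press -0.04005914764440901 -0.003349980863302927
468 379
476 214
319 379
311 214
732 308
752 206
```

View pics/w3.png

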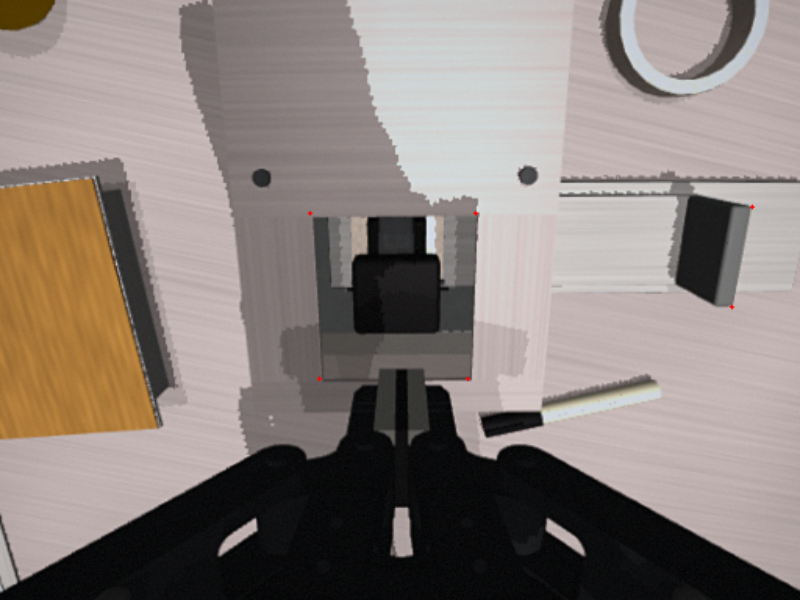

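The wrist view shows the projected window corners and the home end plate corners (752,206), (732,308) landing on the real ones, with the pad at (397,293). The carrier is home and the hand is centred over the window, so I'll descend.

step_arm(deltas=[[[0,-0.003,0.02,0,0,0,255],[0,-0.003,0.05,0,0,0,255],[0,-0.003,0.075,0,0,0,255],[0,-0.003,0.09,0,0,0,255],[0,-0.003,0.095,0,0,0,255],[0,-0.003,0.095,0,0,0,255],[0,-0.003,0.095,0,0,0,255]]])

```text
time_s: 9.85
eef_pos: [0.5143, 0.1141, 0.0885]
tool_rot: [[0.978, 0.207, 0.0], [0.207, -0.978, -0.0], [0.0, 0.0, -1.0]]
force: [0.5, 0.9, 0.8]
finger_gap: 0.0
gripper_force: 0.0
```

step_arm(deltas=[[[0,0,0.004,0,0,0,255],[0,0,0.008,0,0,0,255],[0,0,0.012,0,0,0,255],[0,0,0.016,0,0,0,255],[0,0,0.016,0,0,0,255]]])

```text
time_s: 10.27
eef_pos: [0.5137, 0.1148, 0.0722]
tool_rot: [[0.978, 0.209, 0.0], [0.209, -0.978, -0.0], [0.0, 0.0, -1.0]]
force: [-2.6, -0.9, 6.3]
finger_gap: 0.0003
gripper_force: 3.2
```

Run:
```python
from h import *
s=arm.state(); print(s["time_s"],s["eef_pos"],s["force"])
ims=[]
for n in("side","wrist"):
    c=arm.capture(n); f=c["frame"][:,:,::-1].copy()
    if n=="side": f=f[100:250,180:330]
    else: f=f[84:,106:406]
    ims.append(cv2.resize(f,(400,400),interpolation=cv2.INTER_CUBIC))
cv2.imwrite("pics/p1.png",np.hstack(ims))
```

```text
10.2667 [0.51371607 0.11483481 0.07219277] [-2.56109172 -0.90586789  6.33361168]
```

View pics/p1.png

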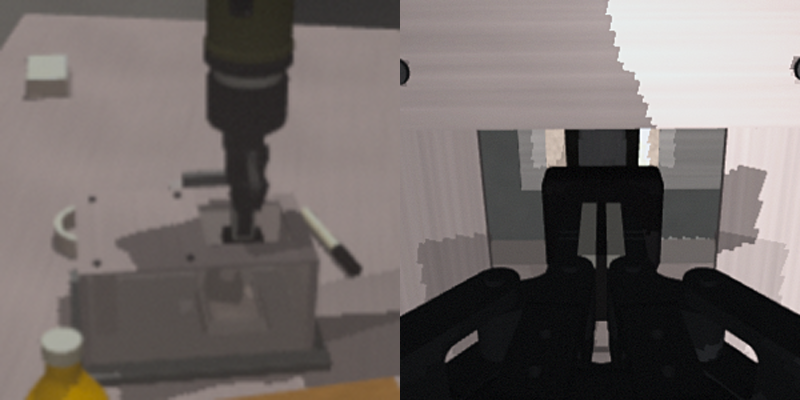

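The images show the fingers on the pad, centred in the window and clear of its edges. The force is 6 N, as the spring predicts. I'll press on to near the stop.

step_arm(deltas=[[[0,0,0.005,0,0,0,255],[0,0,0.01,0,0,0,255],[0,0,0.014,0,0,0,255],[0,0,0.016,0,0,0,255],[0,0,0.016,0,0,0,255]]])

```text
time_s: 10.78
eef_pos: [0.5134, 0.1148, 0.0579]
tool_rot: [[0.978, 0.209, 0.0], [0.209, -0.978, -0.001], [0.0, 0.001, -1.0]]
force: [-6.4, -2.7, 21.4]
finger_gap: -0.0004
gripper_force: 11.1
```

Run:
```python
from h import *
s=arm.state(); print(s["time_s"],s["eef_pos"],s["force"],s["moment"])
ims=[]
for n in("side","wrist"):
    c=arm.capture(n); f=c["frame"][:,:,::-1].copy()
    if n=="side": f=f[140:230,210:300]
    else: f=f[84:,106:406]
    ims.append(cv2.convertScaleAbs(cv2.resize(f,(400,400),interpolation=cv2.INTER_CUBIC),alpha=1.6))
cv2.imwrite("pics/p2.png",np.hstack(ims))
```

```text
10.7833 [0.51340422 0.11477912 0.05786998] [-6.38932375 -2.71730563 21.36759261] [-0.62816967  1.57716337 -0.02915807]
```

View pics/p2.png

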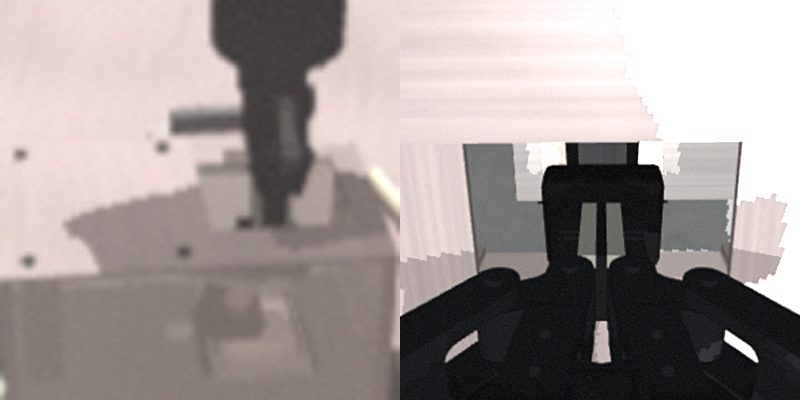

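The images show the pad pushed down well below the plate and the body far above the guard. The moments fit a pure tip contact on the pad. I'll push slightly more to confirm the stop, and hold.

step_arm(deltas=[[[0,0,0.002,0,0,0,255],[0,0,0.004,0,0,0,255],[0,0,0.004,0,0,0,255],[0,0,0.004,0,0,0,255],[0,0,0.004,0,0,0,255],[0,0,0.004,0,0,0,255],[0,0,0.004,0,0,0,255],[0,0,0.004,0,0,0,255],[0,0,0.004,0,0,0,255],[0,0,0.004,0,0,0,255]]])

```text
time_s: 11.72
eef_pos: [0.5136, 0.1148, 0.0567]
tool_rot: [[0.978, 0.209, 0.003], [0.209, -0.978, -0.001], [0.002, 0.002, -1.0]]
force: [-15.3, -5.0, 50.2]
finger_gap: 0.0001
gripper_force: 26.5
```

The stop is solid and the lever has been held down about 1.1 s. I'll release it and withdraw straight up.

step_arm(deltas=[[[0,0,-0.005,0,0,0,255],[0,0,-0.015,0,0,0,255],[0,0,-0.03,0,0,0,255],[0,0,-0.06,0,0,0,255],[0,0,-0.09,0,0,0,255],[0,0,-0.12,0,0,0,255],[0,0,-0.15,0,0,0,255],[0,0,-0.15,0,0,0,255],[0,0,-0.15,0,0,0,255],[0,0,-0.15,0,0,0,255]]])

```text
time_s: 12.55
eef_pos: [0.5134, 0.115, 0.2017]
tool_rot: [[0.978, 0.209, -0.0], [0.209, -0.978, -0.0], [-0.0, 0.0, -1.0]]
force: [0.9, -0.4, -0.6]
finger_gap: 0.0003
gripper_force: 0.0
```

Run:
```python
from h import *
s=arm.state(); print(s["time_s"],s["eef_pos"],s["force"])
o=np.array([.5522,.1233,0]);a=np.radians(12.1);X=np.array([np.cos(a),np.sin(a),0]);Y=np.array([-X[1],X[0],0])
c=arm.capture("wrist"); g=cv2.cvtColor(c["frame"],cv2.COLOR_RGB2GRAY)
u,v=np.round(proj(c,o-.04*X+[0,0,.111])).astype(int); print("pad px",u,v)
m=(g<60).astype(np.uint8); print("pad row profile",g[v,u-60:u+60:4].tolist()); print("col",g[v-50:v+50:4,u].tolist())
p=[np.array(proj(c,o+x*X+y*Y+[0,0,.111])).round(1).tolist() for x,y in((-.06,.022),(-.02,-.022))]; print("rest pad corners",p)
print("plate",[g[int(q[1]),int(q[0])-14:int(q[0])+15:2].tolist() for q in [proj(c,o-.03*X-.2*Y+[0,0,.07])]])
print([proj(c,o-.03*X-.2*Y+[0,0,.07])])
```

```text
12.55 [0.51342163 0.11496697 0.20169139] [ 0.9418882  -0.36533094 -0.58044322]
pad px 256 183
pad row profile [121, 124, 122, 119, 59, 60, 61, 59, 61, 21, 17, 16, 32, 29, 30, 27, 29, 32, 30, 34, 32, 30, 63, 73, 61, 59, 60, 105, 202, 209]
col [133, 45, 45, 46, 45, 90, 38, 10, 31, 32, 33, 31, 31, 27, 27, 25, 23, 22, 27, 89, 87, 89, 99, 102, 107]
rest pad corners [[230.6, 205.6], [283.2, 159.6]]
plate [[26, 55, 111, 119, 114, 117, 109, 186, 194, 195, 194, 194, 195, 191, 192]]
[(np.float64(465.03931690253864), np.float64(161.24166375037146))]
```

The pad is back at its rest outline, the end plate edge is exactly at its home position, and the robot touches nothing.

```bash
python3 -c "
from cell import arm
print(arm.hand_in())"
```

```text
the job is handed in; nothing more can be done
None
```

The job is handed in: the carrier is home on its stop, the lever was pressed to its stop for about a second and sprang back up, and as far as the force readings and pictures show, the guard and the other things on the table weren't touched (about 12.6 s of the 54 s used).

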